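# Tilt the moisture meter out of its foam, turn it over and lay it on a lime billet

### The job

The sawn lime billet is due for a moisture check. Take the moisture meter out of its foam case without forcing it (its butt end is tucked under the foam keeper, so raise the head end first and draw it out), turn it over, and lay it down gently on top of the billet: sensing plate flat on the wood, display up, the whole meter on the wood, lengthwise along the middle of the billet. Do not drop the meter or let it topple, and leave the billet and everything else on the bench where they are.

Things in the scene. Friction and masses are not known exactly. Their poses are not given: they have to be found in the camera images.
- meter: moisture meter, grey plastic block 100 long x 56 wide x 34 mm thick, 0.2 kg: square metal sensing plate on the back, display and three buttons on the front. Origin: centre of the display face. x along it: head end (with plate and display) at -50, rubber-capped butt at +50; y +-28; z from display face (0) to sensing face (+34). Starts display down, z up. Can stand on its flat butt
- sensor (a point): the centre of the meter's flat sensing face: (0, 0, +34) mm in the meter's frame
- case: open instrument case, fixed, 154 (x from -76 to +78) x 200 mm (y); origin on its underside, z up, open front to -x. Dense foam, stiff as wood: its top is 34 mm above the bench, the rim round it 37 mm. From x = +44 on the foam stands 57 and the rim 59 mm high. The opened lid stands behind, from x = +80 to +145, leaning 15 degrees back, its top 200 mm above the bench
- pocket (a point): centre of the meter's pocket floor: (0, -25, 12) mm in the case's frame; the meter's origin starts within 1 mm of it, its head to the case's -x. Pocket from x = -51.5 to +57.5 of the case, 1.5 mm play on each side. Finger wells open on both sides of it from x = -47 to +9, reaching 32.5 mm out from the pocket's sides, as deep as the pocket. Before the head the foam is 34 mm high
- keeper (a point): middle of the lower front edge of the foam keeper, a stiff foam bridge over the meter's butt: (42, -25, 49.5) mm in the case's frame. It covers the pocket from there to +x, 49 to 57 mm above the bench, so it overlaps the meter's last 8 mm, 3 mm above it, and stops it from being lifted straight up
- billet: the sawn rectangular lime-wood billet lying loose on the bench, 240 long (its x) x 110 wide (its y) x 45 mm high, 0.63 kg; origin at the centre of its underside, z up: its top face is at z = 45 mm. Bench objects stand off its two ends
- refblock: small dark square reference block, 42.5 x 42.5 x 18 mm, lying in its own shallow pocket in the case foam, 88 mm to the +y side of the meter's middle line; its top is 36 mm above the bench; leave it there. Origin: centre of its underside
- blank1: turned lime-wood doll blank standing upright, 58 mm across, 112 mm high; origin at the centre of its underside
- blank2: second doll blank, same size, standing beside the case on its -y side; origin at the centre of its underside
- dolltop: red lacquered upper half of a doll standing on its rim at one end of the billet, 57 mm across, 66 mm high; origin at the centre of its underside
- lacquer: closed lacquer bottle standing at the other end of the billet, 58 mm across, 150 mm high; origin at the centre of its underside
- punch: brass centre punch lying on the bench, 12 mm thick, 111 mm long (x from -55 to +56 mm); origin on its underside
- stick: flat walnut burnishing stick lying on the bench, 26 x 12 mm, 208 mm long (x from -95 to +113 mm); origin on its underside
- table: the oak bench, its top at world z = 0
Things that resemble listed ones, but are neither listed nor needed, are in the scene too. There is more than one size of the meter; the job needs the middle-sized.

How it is judged:
By the outcome, as a careful person would: the job done as asked, in the order asked, and still so for the second after the job is handed in, with the robot touching nothing.
It also fails if it takes over 72 s, if anything falls off the work surface, if the arm or the gripper's body presses on something with over 40 N, if the wrist force passes 120 N, or if a joint passes its speed limit or range.

### The arm

A 6-joint arm with a two-finger parallel gripper is mounted at the origin on the work surface. World frame = base frame: x ahead of the robot, y to its left, z up, the work surface at z = 0. Lengths are in m, angles in degrees, forces in N, time in s.
With the tool pointing down it reaches from about 0.375 to 0.9 m from the base axis. Payload 3.1 kg.
Tool frame: the origin (TCP) lies on the centre line of the jaws, within the pads' length; the fingertips stand 22 mm ahead of it and the grasp point (between the pads) lies 3 mm ahead of it; z points along the fingers, y is the line along which they close (so a half turn about z gives the same grasp; the last joint's range is limited). The gripper opens to 87 mm and grips with 3 to 60 N. Pads are 19 mm wide; open, the fingers measure 117 mm over their backs; the gripper's body (75 mm by 190 mm) begins 51 mm behind the grasp point.
Start: joints at [-81.904, 30.224, 82.088, -0, 67.689, -10.227], TCP at [0.197, -0.593, 0.245] pointing down, gripper open.
Joint ranges: [-176.69, 176.69], [-43.24, 126.21], [12.49, 139.97], [-82, 262], [0, 151.66], [-163.58, 163.58]. Speed limits (degrees/s): [159.86, 159.86, 180, 180, 180, 180].

### API

Orientations are given as a 3x3 rotation matrix whose columns are the frame's x, y, z axes.
In Python, from rig import * gives the robot as it stands.
- The arm moves only by the shell command python3 -m jog 'ROWS'. ROWS is text: rows parted by semicolons, each of 7 numbers parted by spaces: the shift along the tool's x, y, z in mm, then the turn, a rotation vector about the tool's x, y, z in rad, then the finger opening in mm, from 0 to 87. In form: tx ty tz ax ay az fingers; .... A call has 1 to 12 rows; each row shifts and turns the commanded pose from where the row before left it, along the tool's axes as they then stand; what a row does not reach is not made up. A row lasts 1/8 s, in which the tool goes at most 62.5 mm and 10.7 degrees, less where a joint would pass 70% of its speed; a pose out of reach is approached as far as the arm can. A call with a gripper value outside its range is refused whole. The fingers move at their own pace and stop on an object; the grip force is fixed at half the most. Time passes only in rows, so rows that do not move let the fingers close. It gives the time, the measured TCP pose, the force, the opening and the grip force at its end, in the units of the state.
- read_state(): the state, without advancing time (a new reading comes with each control period).
- capture(name): name is "scene" or "top" or "wrist"; returns a dict with "color" (480x640x3 uint8, red, green, blue), "camera_matrix" (3x3 intrinsics, pixels), "R" (3x3) and "t" (3): a world point X has camera coordinates R X + t. Camera axes: x right, y down, z forward; pixel columns grow to the right and rows downward; lengths in m; the calibration is good to about 2 mm. The wrist camera is an equidistant fisheye: a pixel r from the principal point sees the ray r / f radians off the axis. A picture is of the moment at which its call begins. There is no depth.
- hand_in(): hands the job in; it is judged then, once.
Trained networks look in the newest picture that a camera, given by its name, has taken for a name from the list of things; names that differ only in an ending like _2 or _b are one class to them, and where a whole thing is asked for, a point or a joint stands for the part that bears it (a point fixed in the world has none). Each returns a list of dicts, best first, with "conf" (0 to 1); they miss things now and then, are a little off and sometimes report something else, mostly with a low value. They report only what shows in the picture. A call takes as long as a camera call. They do not tell look-alikes from the thing itself.
- find_in(camera, target): "at" ([x, y, z] in m, in world coordinates, good to about 4 mm: the middle of the surface that is visible of it).
- trace(camera, target): "pixels" (480x640 bool, what is visible of it).
- place_of(camera, target): "at" ([x, y, z] in m, in world coordinates, good to about 4 mm: a listed point, or the origin of a listed thing).
The state is a dict: "time_s": time; "joint_positions": joint angles; "qvel": joint speeds; "tau": joint torques, N m; "position": TCP position; "tcp_rot": TCP orientation; "force": force on the tool from outside, world axes, zero at the start; "moment": the same for the moment, N m; "opening": opening from 0.0 (shut) to 1.0 (fully open); "grasp_force": force on a finger pad.
Only numpy, scipy, OpenCV 4.12 (cv2) and the standard library are available. Lean on these libraries where they do the work, as an engineer would, in place of code of your own. Each camera call takes 0.05 s, during which the arm holds its last target. There are 200 camera calls.

## Working session

There is one attempt and no reset: what is moved stays moved. The work goes in short steps, Python scripts to look and compute and a shell command to move; the robot and the scene stay as the last step left them, time stands still between calls to the robot, and variables do not carry over. Pictures are saved under pics/ and viewed, at most 14 in all, crops included, and the job is handed in when it is done.

```bash
mkdir -p pics; ls; python3 - <<'E'
from rig import *
import cv2,numpy as np
for c in ["scene","top"]:
    d=capture(c); cv2.imwrite(f"pics/{c}1.png",d["color"][:,:,::-1])
    print(c,d["camera_matrix"].tolist(),(-d["R"].T@d["t"]).round(3),d["R"].round(3).tolist())
    for n in "meter sensor case pocket keeper billet refblock blank1 blank2 dolltop lacquer punch stick".split():
        print(n,[(np.round(r["at"],4).tolist(),round(r["conf"],2)) for r in place_of(c,n)[:4]])
print(read_state())
E
```

```text
pics
scene [[449.5766785119361, 0.0, 314.87482408171877], [0.0, 449.5766785119361, 244.0558520385429], [0.0, 0.0, 1.0]] [ 1.277 -0.45   0.838] [[0.536, 0.844, -0.006], [0.561, -0.362, -0.745], [-0.631, 0.395, -0.667]]
meter [([0.5481, -0.2273, 0.0107], 0.92), ([0.4948, -0.4135, 0.0034], 0.86), ([0.6812, -0.4088, 0.0017], 0.55)]
sensor [([0.4955, -0.4196, 0.0239], 0.86), ([0.6861, -0.4081, 0.0428], 0.84), ([0.5482, -0.2245, 0.0463], 0.66)]
case [([0.5239, -0.2261, -0.003], 0.86)]
pocket [([0.5499, -0.2278, 0.0094], 0.77)]
keeper []
billet [([0.5505, 0.2138, 0.004], 0.95), ([0.3531, -0.2361, 0.0028], 0.53)]
refblock [([0.457, -0.2274, 0.0163], 0.49)]
blank1 [([0.5491, -0.2253, 0.0135], 0.67), ([0.6735, -0.2384, -0.0026], 0.62)]
blank2 [([0.5491, -0.2253, 0.0135], 0.67), ([0.6735, -0.2384, -0.0026], 0.62)]
dolltop [([0.5839, 0.0611, -0.0016], 0.74), ([0.6752, -0.2396, -0.0025], 0.17)]
lacquer [([0.4835, 0.3604, -0.0035], 0.72)]
punch [([0.3534, -0.2367, 0.0017], 0.45)]
stick [([0.3297, 0.2308, 0.0044], 0.91)]
top [[606.5097559182193, 0.0, 318.53932960734033], [0.0, 606.5097559182193, 23
[... 1262 characters left out ...]
.08550745e-05,
        6.76892412e+01, -1.02285366e+01]), 'qvel': array([ 0.1102245 , -0.11829545,  0.06603955, -0.09016431, -0.03598899,
       -0.07586568]), 'tau': array([-4.94604285e-05, -4.40012491e+01, -1.76981753e+01,  6.34977082e-02,
        5.04739978e-02, -1.03029555e-05]), 'position': array([ 0.19651811, -0.59328343,  0.24455232]), 'tcp_rot': array([[ 9.49287511e-01,  3.14409321e-01, -3.23142508e-07],
       [ 3.14409321e-01, -9.49287511e-01, -4.70517129e-06],
       [-1.78610486e-06,  4.36496133e-06, -1.00000000e+00]]), 'force': array([0.48046074, 0.27443688, 0.52153139]), 'moment': array([-0.02505271, -0.00374144,  0.02520769]), 'grasp_force': 0.0, 'opening': 1.0063353897883682}
```

View pics/top1.png

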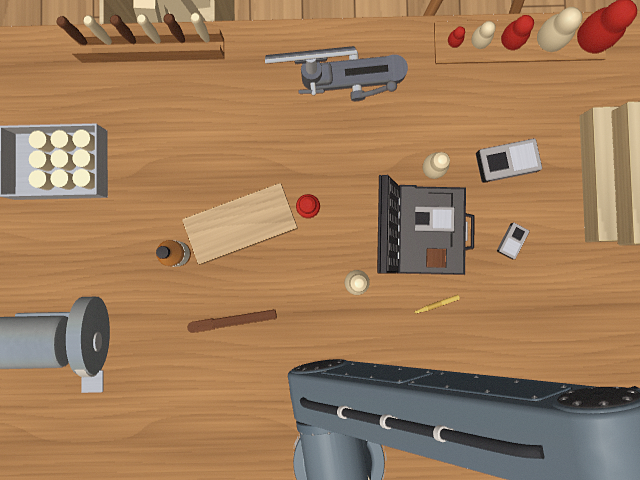

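View pics/scene1.png

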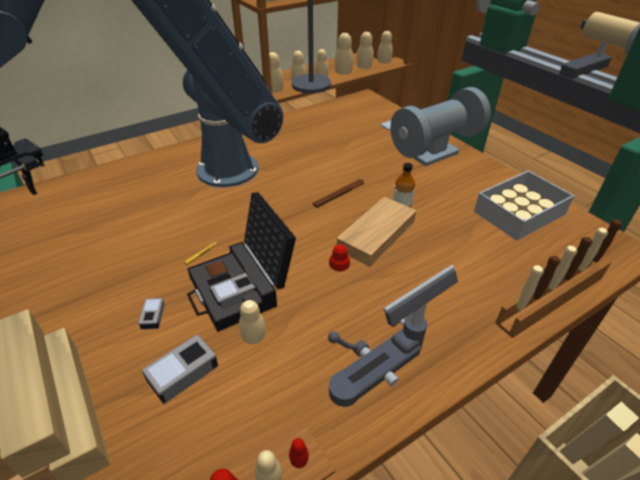

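The top view shows the case at (425,230): its lid is to the left (world +y), the meter is at (433,219) and the reference block at (436,257). The billet is at (240,224), with the bottle at (170,252) and the red doll top at (308,206). The look-alike meters are at (510,160) and (513,240). Next I'll measure the yaws and look closer.

```bash
cat > h.py <<'E'
from rig import *
import cv2,numpy as np
def ray(d,uv):
    K=d["camera_matrix"];p=np.array([(uv[0]-K[0,2])/K[0,0],(uv[1]-K[1,2])/K[1,1]])
    r=np.append(p,1.)
    return -d["R"].T@d["t"], d["R"].T@r
def fray(d,uv):
    K=d["camera_matrix"];p=np.array([(uv[0]-K[0,2])/K[0,0],(uv[1]-K[1,2])/K[1,1]])
    th=np.linalg.norm(p);r=np.append(p/th*np.sin(th),np.cos(th))
    return -d["R"].T@d["t"], d["R"].T@r
def onz(d,uv,z,f=ray):
    c,r=f(d,uv);return c+r*(z-c[2])/r[2]
def proj(d,X,fish=False):
    x=d["R"]@np.asarray(X)+d["t"];K=d["camera_matrix"]
    if fish:
        rr=np.hypot(x[0],x[1]);th=np.arctan2(rr,x[2]);p=x[:2]/rr*th
    else: p=x[:2]/x[2]
    return np.array([K[0,0]*p[0]+K[0,2],K[1,1]*p[1]+K[1,2]])
E
python3 - <<'E'
from h import *
d=capture("top")
for n,z in [("billet",.045),("case",.037),("refblock",.036)]:
    for r in trace("top",n)[:1]:
        m=r["pixels"].astype(np.uint8)
        c=max(cv2.findContours(m,0,2)[0],key=cv2.contourArea)
        q=cv2.boxPoints(cv2.minAreaRect(c))
        P=np.array([onz(d,u,z) for u in q])
        print(n,round(r["conf"],2),q.round(1).tolist(),P[:,:2].round(4).tolist(),P.mean(0).round(4))
        e=np.roll(P,-1,0)-P; print(np.linalg.norm(e,axis=1).round(4),np.degrees(np.arctan2(e[:,1],e[:,0])).round(2))
im=d["color"][:,:,::-1]
a=cv2.resize(im[165:290,365:485],None,fx=4,fy=4,interpolation=cv2.INTER_CUBIC)
s=capture("scene");b=cv2.resize(s["color"][180:335,180:305,::-1],(400,496),interpolation=cv2.INTER_CUBIC)
a=cv2.resize(a,(400,417)); o=np.zeros((500,800,3),np.uint8);o[:417,:400]=a;o[:496,400:]=b
cv2.imwrite("pics/crop1.png",o)
E
```

```text
billet 0.97 [[180.39999389648438, 219.10000610351562], [281.20001220703125, 181.3000030517578], [299.0, 228.6999969482422], [198.1999969482422, 266.5]] [[0.5613, 0.3463], [0.6425, 0.1152], [0.5332, 0.0768], [0.4525, 0.307]] [0.5474 0.2113 0.045 ]
[0.2449 0.1158 0.2439 0.1156] [ -70.63 -160.66  109.31   19.86]
case 0.95 [[375.79998779296875, 272.8999938964844], [378.29998779296875, 173.89999389648438], [475.1000061035156, 176.3000030517578], [472.6000061035156, 275.3999938964844]] [[0.4292, -0.0952], [0.6556, -0.1071], [0.6448, -0.3283], [0.4188, -0.3145]] [ 0.5371 -0.2113  0.037 ]
[0.2268 0.2214 0.2264 0.2196] [ -3.01 -92.81 176.52  87.28]
refblock 0.77 [[425.0, 248.0], [445.0, 248.0], [445.0, 268.0], [425.0, 268.0]] [[0.4834, -0.2088], [0.4824, -0.2543], [0.437, -0.2528], [0.4379, -0.2074]] [ 0.4602 -0.2308  0.036 ]
[0.0455 0.0455 0.0454 0.0455] [-91.27 178.12  88.74  -1.78]
```

View pics/crop1.png

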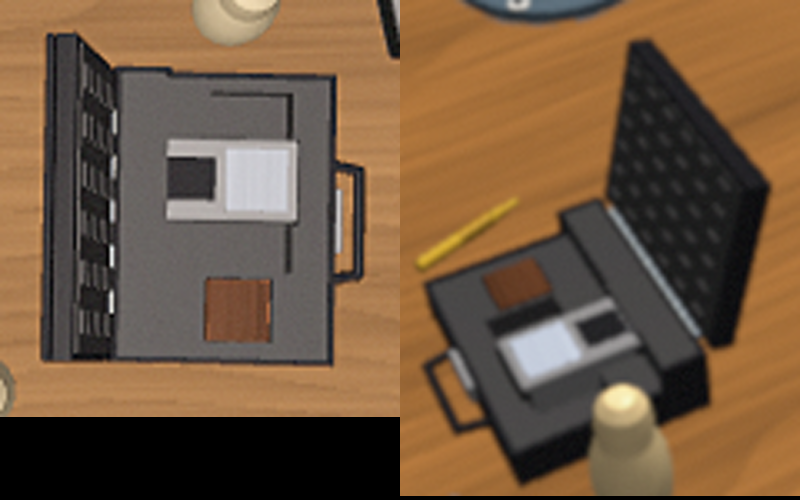

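The crop shows the meter with its plate side at its −y end, the head, towards the handle. Its butt lies under the keeper on the lid (+y) side, and the finger wells are along world ±x. So case x ≈ world +y.

```bash
cat >> h.py <<'E'
from scipy.spatial.transform import Rotation as Ro
def plan(p,R,n,opening,p0=None,R0=None):
    s=read_state()
    p0=s["position"] if p0 is None else p0; R0=s["tcp_rot"] if R0 is None else R0
    r=Ro.from_matrix(R0.T@R).as_rotvec()/n; dR=Ro.from_rotvec(r).as_matrix()
    A=sum(np.linalg.matrix_power(dR,k) for k in range(n))
    t=np.linalg.solve(A,R0.T@(np.asarray(p)-p0))*1000
    print(n,"x:",t.round(1),r.round(4),opening,"|deg",np.degrees(np.linalg.norm(r)).round(1),"mm",np.linalg.norm(t).round(1))
def toolR(yaw,tilt):
    # tool y along yaw (deg), z down, then turned by tilt (deg) about tool y
    c,s=np.cos(np.radians(yaw)),np.sin(np.radians(yaw))
    y=np.array([c,s,0]);z=np.array([0,0,-1.]);x=np.cross(y,z)
    return np.c_[x,y,z]@Ro.from_euler('y',tilt,degrees=True).as_matrix()
E
python3 - <<'E'
from h import *
import rig; print([k for k in dir(rig) if k[0]!='_'])
plan([.548,-.245,.26],toolR(-2.5,0),11,87)
E
```

```text
['PlanningError', 'capture', 'find_in', 'hand_in', 'place_of', 'read_state', 'trace']
11 x: [47.6  4.2 -1.4] [-0.     -0.     -0.1098] 87 |deg 6.3 mm 47.8
```

```bash
python3 -m jog '47.6 4.2 -1.4 0 0 -0.11 87;47.6 4.2 -1.4 0 0 -0.11 87;47.6 4.2 -1.4 0 0 -0.11 87;47.6 4.2 -1.4 0 0 -0.11 87;47.6 4.2 -1.4 0 0 -0.11 87;47.6 4.2 -1.4 0 0 -0.11 87;47.6 4.2 -1.4 0 0 -0.11 87;47.6 4.2 -1.4 0 0 -0.11 87;47.6 4.2 -1.4 0 0 -0.11 87;47.6 4.2 -1.4 0 0 -0.11 87;47.6 4.2 -1.4 0 0 -0.11 87;0 0 0 0 0 0 87'
python3 - <<'E'
from h import *
s=read_state();print(s["joint_positions"].round(2),s["position"],s["tcp_rot"].round(3).tolist())
d=capture("wrist"); cv2.imwrite("pics/w1.png",d["color"][:,:,::-1])
print(d["camera_matrix"].tolist(),(-d["R"].T@d["t"]).round(3))
for n in "meter sensor pocket keeper case refblock blank2".split():
    print(n,[(np.round(r["at"],4).tolist(),round(r["conf"],2)) for r in place_of("wrist",n)[:3]])
for yaw in (-1,-2,-3):
  pass
E
```

```text
time_s: 3.15
position: [0.5478, -0.2414, 0.2601]
tcp_rot: [[0.036, 0.999, -0.0], [0.999, -0.036, 0.001], [0.001, -0.0, -1.0]]
force: [0.2, -0.2, 0.2]
opening: 1.002
grasp_force: 0.0
[-3.449e+01  2.721e+01  8.497e+01  4.000e-02  6.788e+01 -3.243e+01] [ 0.54781333 -0.24141436  0.26012123] [[0.036, 0.999, -0.0], [0.999, -0.036, 0.001], [0.001, -0.0, -1.0]]
[[371.64829954431775, 0.0, 318.6825208887934], [0.0, 371.64829954431775, 234.5434958096899], [0.0, 0.0, 1.0]] [ 0.55  -0.175  0.4  ]
meter [([0.4986, -0.4161, -0.0001], 0.78), ([0.548, -0.2261, 0.0123], 0.64), ([0.4564, -0.2344, 0.0195], 0.61)]
sensor [([0.5458, -0.2254, 0.041], 0.9), ([0.6864, -0.4062, 0.0462], 0.82)]
pocket []
keeper [([0.5473, -0.1821, 0.0463], 0.68)]
case [([0.5226, -0.2265, -0.0013], 0.89)]
refblock [([0.4607, -0.2333, 0.0185], 0.64)]
blank2 [([0.6701, -0.2343, 0.0012], 0.91)]
```

View pics/w1.png

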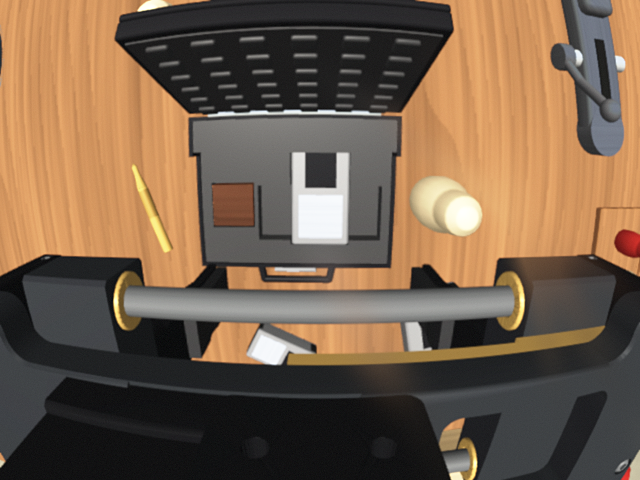

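The wrist view shows the meter at about (320,198), with its head edge at row 243 and its butt edge under the keeper at row 152. Wells lie to both sides and blank2 is at (447,205). I'll rectify onto z=46 mm and fit the meter outline.

```bash
python3 - <<'E'
from h import *
def rect(cam,z,x0,x1,y0,y1,res=.0005):
    d=capture(cam);xs=np.arange(x0,x1,res);ys=np.arange(y1,y0,-res)
    X,Y=np.meshgrid(xs,ys);P=np.stack([X,Y,0*X+z],-1)@d["R"].T+d["t"]
    K=d["camera_matrix"]
    if cam=="wrist":
        rr=np.hypot(P[...,0],P[...,1]);k=np.arctan2(rr,P[...,2])/rr
    else:k=1/P[...,2]
    return cv2.remap(d["color"],(K[0,0]*P[...,0]*k+K[0,2]).astype(np.float32),(K[1,1]*P[...,1]*k+K[1,2]).astype(np.float32),1)
for cam in("wrist","top"):
    im=rect(cam,.046,.47,.63,-.32,-.14)
    g=(im.min(2)>105).astype(np.uint8)
    n,l,st,_=cv2.connectedComponentsWithStats(g)
    i=l[int((.14-.25+.0+ -.14+.25-.0+ .11)/.0005) if 0 else 220,156]
    m=(l==i).astype(np.uint8);c=max(cv2.findContours(m,0,2)[0],key=cv2.contourArea)
    (cx,cy),(w,h),a=cv2.minAreaRect(c);q=cv2.boxPoints(((cx,cy),(w,h),a))
    W=np.c_[.47+q[:,0]*.0005,-.14-q[:,1]*.0005]
    print(cam,W.round(4).tolist(),"c",W.mean(0).round(4),"size",w*.5,h*.5,"ang",a)
    # left/right edges per row away from ends
    r=[(y,np.flatnonzero(m[y])[[0,-1]]) for y in range(150,255,5) if m[y].any()]
    Y=np.array([-.14-y*.0005 for y,_ in r]);E=np.array([.47+e*.0005 for _,e in r])
    for k in(0,1):
        f=np.polyfit(Y,E[:,k],1);print("edge x at y=-.225",np.polyval(f,-.225).round(4),"slope deg",np.degrees(np.arctan(f[0])).round(2))
E
```

```text
wrist [[0.4636000096797943, -0.2694999873638153], [0.4699999988079071, -0.1462000012397766], [0.6237999796867371, -0.1543000042438507], [0.6172999739646912, -0.2775000035762787]] c [ 0.5437 -0.2119] size 153.94482421875 123.43441772460938 ang 3.012787342071533
edge x at y=-.225 0.5208 slope deg 2.34
edge x at y=-.225 0.5766 slope deg 2.5
top [[0.5198000073432922, -0.26600000262260437], [0.5228000283241272, -0.18369999527931213], [0.580299973487854, -0.1858000010251999], [0.5771999955177307, -0.26809999346733093]] c [ 0.55   -0.2259] size 57.534584045410156 82.38639068603516 ang 2.1409013271331787
edge x at y=-.225 0.5213 slope deg -43.92
edge x at y=-.225 0.5776 slope deg 0.83
```

```bash
python3 - <<'E'
from h import *
d=capture("wrist")
print("head",onz(d,(320,244),.046,fray).round(4),"keep",onz(d,(320,152),.057,fray).round(4),onz(d,(320,152),.0495,fray).round(4))
c=np.array([.5487,-.2260]);a=np.radians(87.6);ux=np.array([np.cos(a),np.sin(a)]);uy=np.array([-ux[1],ux[0]])
o=c+25*uy*.001  # case origin = pocket - (0,-25)
W=lambda x,y,z:np.append(o+ux*x/1000+uy*y/1000,z/1000)
im=d["color"][:,:,::-1].copy()
im=cv2.resize(im[100:300,170:420],None,fx=3,fy=3,interpolation=cv2.INTER_CUBIC)
def L(pts,col):
    q=[((proj(d,W(*p),True)-[170,100])*3).astype(int) for p in pts]
    cv2.polylines(im,[np.array(q)],True,col,1)
L([(-50,-53,46),(42,-53,46),(42,3,46),(-50,3,46)],(0,255,0))
L([(-76,-100,37),(44,-100,37),(44,100,37),(-76,100,37)],(0,0,255))
L([(-47,3,34),(9,3,34),(9,37,34),(-47,37,34)],(255,255,0))
L([(-47,-53,34),(9,-53,34),(9,-87,34),(-47,-87,34)],(255,255,0))
cv2.imwrite("pics/w2.png",im)
E
```

```text
head [ 0.5464 -0.2777  0.046 ] keep [ 0.5502 -0.1876  0.057 ] [ 0.5502 -0.1878  0.0495]
```

View pics/w2.png

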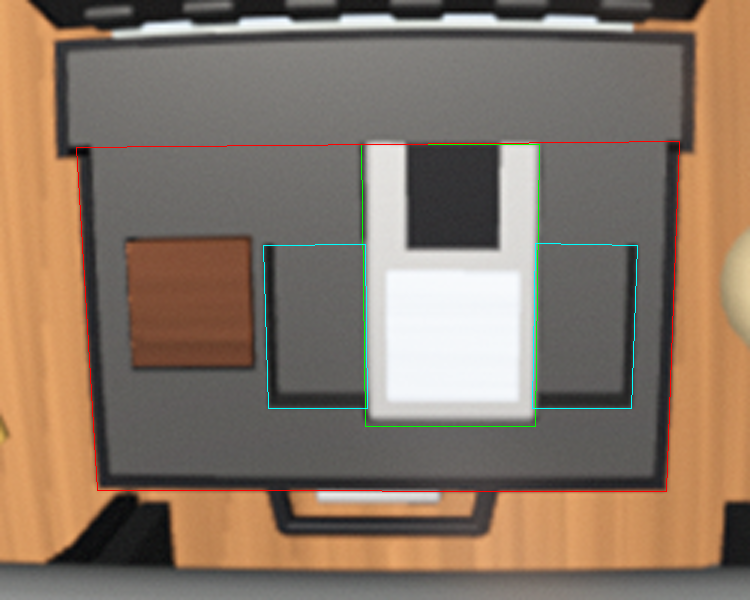

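The overlay fits the case, meter and wells to about 1 mm. I'll use pocket (0.5488, −0.226) with case x at 87.6°. The grasp will tilt 35° with the body leaning to the head side, gripping at case x=−20, z=37.

```bash
cat >> h.py <<'E'
C0=np.array([.5489,-.2260]);_a=np.radians(87.6);UX=np.array([np.cos(_a),np.sin(_a)]);UY=np.array([-UX[1],UX[0]])
def Wc(x,y,z): # case mm -> world
    o=C0+UY*.025; return np.append(o+UX*x/1000+UY*y/1000,z/1000)
E
python3 - <<'E'
from h import *
R=toolR(-2.4,35);G=Wc(-20,-25,37);T=G-R[:,2]*.003
print(T,R[:,2]); A=T-R[:,2]*.09
plan(A,R,6,87); plan(T,R,8,87,A,R)
E
```

```text
[ 0.54799043 -0.24770168  0.03945746] [ 0.02401889  0.57307331 -0.81915204]
6 x: [-15.    0.2  21.7] [-0.      0.1018 -0.    ] 87 |deg 5.8 mm 26.4
8 x: [-0.   0.  11.3] [0. 0. 0.] 87 |deg 0.0 mm 11.3
```

```bash
python3 -m jog '-15 0.2 21.7 0 0.1018 -0.001 87;-15 0.2 21.7 0 0.1018 0 87;-15 0.2 21.7 0 0.1018 0 87;-15 0.2 21.7 0 0.1018 0 87;-15 0.2 21.7 0 0.1018 0 87;-15 0.2 21.7 0 0.1018 0 87;0 0 0 0 0 0 87;0 0 0 0 0 0 87'
python3 - <<'E'
from h import *
s=read_state();print(s["joint_positions"].round(2))
R=toolR(-2.4,35);G=Wc(-20,-25,37);T=G-R[:,2]*.003
plan(T,R,8,87)
E
```

```text
time_s: 4.7
position: [0.5467, -0.2984, 0.1144]
tcp_rot: [[0.032, 0.999, 0.023], [0.819, -0.04, 0.572], [0.573, 0.001, -0.82]]
force: [0.2, -0.3, 0.0]
opening: 0.999
grasp_force: 0.0
[-49.45  48.74  75.61  23.1   83.32 -55.61]
8 x: [-0.2 -0.1 11.3] [-0.0001  0.0002  0.0002] 87 |deg 0.0 mm 11.3
```

```bash
python3 -m jog '-0.2 0.1 11.3 0 0 0 87;-0.2 0 11.3 0 0 0 87;-0.2 0 11.3 0 0 0 87;-0.2 0 11.3 0 0 0 87;-0.2 0 11.3 0 0 0 87;0 0 0 0 0 0 87'
python3 - <<'E'
from h import *
R=toolR(-2.4,35);G=Wc(-20,-25,37);T=G-R[:,2]*.003
plan(T,R,3,87); print(read_state()["joint_positions"].round(2))
d=capture("wrist");cv2.imwrite("pics/w3.png",d["color"][:,:,::-1])
E
```

```text
time_s: 5.45
position: [0.5473, -0.2657, 0.0657]
tcp_rot: [[0.033, 0.999, 0.021], [0.817, -0.039, 0.575], [0.575, -0.002, -0.818]]
force: [-0.0, -0.0, -0.6]
opening: 1.003
grasp_force: 0.0
3 x: [-0.1  0.  10.6] [-0.001  -0.0006  0.0004] 87 |deg 0.1 mm 10.6
[-47.63  51.49  79.41  24.43  76.96 -56.89]
```

View pics/w3.png

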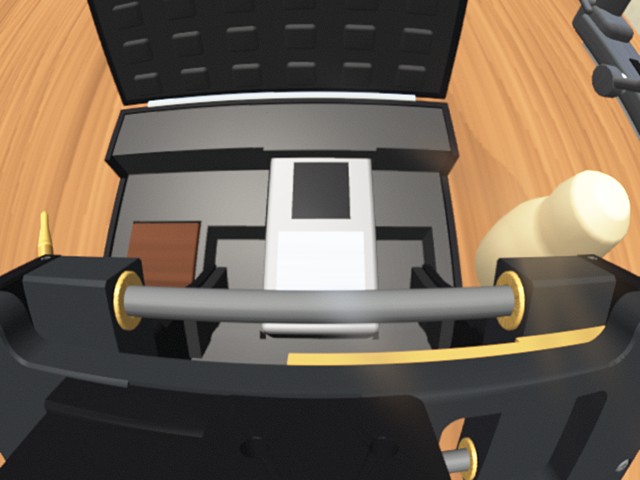

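The wrist view shows both fingers, (205,290) and (430,285), centred over the wells with the meter between them. Blank2 at (540,230) stays to the side.

```bash
python3 -m jog '-0.1 0 8 0 0 0 87;-0.1 0 8 0 0 0 87;-0.1 0 8 0 0 0 87;-0.1 0 7.8 0 0 0 87;0 0 0 0 0 0 87'
python3 - <<'E'
from h import *
R=toolR(-2.4,35);G=Wc(-20,-25,37);T=G-R[:,2]*.003
plan(T,R,1,87); print(read_state()["joint_positions"].round(2))
E
```

```text
time_s: 6.12
position: [0.5481, -0.2482, 0.0398]
tcp_rot: [[0.033, 0.999, 0.022], [0.818, -0.039, 0.574], [0.575, -0.001, -0.818]]
force: [-0.3, 0.0, 0.7]
opening: 0.994
grasp_force: 0.0
1 x: [ 0.2 -0.2  0.5] [-0.0023 -0.0011  0.0013] 87 |deg 0.2 mm 0.6
[-46.56  53.13  81.18  25.35  73.5  -57.65]
```

Close the fingers, and fit the arm kinematics meanwhile.

```bash
python3 -m jog '0 0 0 0 0 0 50;0 0 0 0 0 0 50;0 0 0 0 0 0 50;0 0 0 0 0 0 50;0 0 0 0 0 0 50;0 0 0 0 0 0 50'
cat > kin.py <<'E'
import numpy as np
from scipy.optimize import least_squares
from scipy.spatial.transform import Rotation as Ro
D=[([-81.904,30.224,82.088,0,67.689,-10.228],[.1965,-.5933,.2446]),([-34.49,27.21,84.97,.04,67.88,-32.43],[.5478,-.2414,.2601]),
([-49.45,48.74,75.61,23.1,83.32,-55.61],[.5467,-.2984,.1144]),([-47.63,51.49,79.41,24.43,76.96,-56.89],[.5473,-.2657,.0657]),([-46.56,53.13,81.18,25.35,73.5,-57.65],[.5481,-.2482,.0398])]
E_=lambda a,q:Ro.from_euler(a,q,degrees=True).as_matrix()
def fk(q,k,full=False):
    h,a1,e,L2,a3,L3,T=k
    R=E_('z',q[0]);p=np.array([0,0,h])+R@[a1,e,0]
    R=R@E_('y',q[1]);p=p+R@[0,0,L2]
    R=R@E_('y',q[2]);p=p+R@[a3,0,L3]
    R=R@E_('z',K4*q[3]);R=R@E_('y',q[4]);R=R@E_('z',K6*q[5]);p=p+R@[0,0,T]
    return p,R
K4=K6=1
def fit(x0=[.2,0,.11,.4,0,.4,.2]):
    f=lambda k:np.concatenate([fk(q,k)[0]-p for q,p in D]+[1e-3*(k-np.array(x0))])
    return least_squares(f,x0)
if __name__=="__main__":
    for K4 in(1,-1):
        r=fit();print(K4,r.x.round(4),r.cost,np.abs(r.fun[:-7]).max())
        print(fk(D[-1][0],r.x)[1].round(3).tolist())
E
python3 kin.py
```

```text
time_s: 6.88
position: [0.5486, -0.2492, 0.0405]
tcp_rot: [[0.033, 0.999, 0.023], [0.819, -0.04, 0.573], [0.573, 0.0, -0.819]]
force: [-0.0, -0.7, 0.7]
opening: 0.641
grasp_force: 30.0
1 [2.742e-01 1.000e-04 1.110e-01 5.877e-01 1.138e-01 3.917e-01 2.834e-01] 4.423421980035786e-08 0.00011228188305983933
[[-0.999, 0.033, 0.022], [0.039, 0.818, 0.574], [0.001, 0.575, -0.818]]
-1 [ 0.291   0.0731  0.1154 -0.2691 -0.1817  0.6306 -0.265 ] 0.0010055070420971928 0.025370641258961713
[[-0.746, -0.336, -0.575], [-0.417, 0.909, 0.01], [0.519, 0.247, -0.818]]
```

Gripped: 55.8 mm at 30 N. The kinematic fit is good to 0.1 mm, so I'll plan the lift rows and search for a feasible stand-up spot.

```bash
cat > ik.py <<'E'
import kin; from kin import *; from h import *
kin.K4=1; KP=fit().x; F=np.array([[0,-1,0],[1,0,0],[0,0,1.]])
LO=np.array([-176.69,-43.24,12.49,-82,0,-163.58])+2; HI=np.array([176.69,126.21,139.97,262,151.66,163.58])-2
def ik(p,R,seeds,tol=1e-3):
    best=[]
    for q0 in seeds:
        f=lambda q:np.r_[(fk(q,KP)[0]-p)*10,(Ro.from_matrix((fk(q,KP)[1]@F).T@R).as_rotvec())]
        r=least_squares(f,np.clip(q0,LO+1,HI-1),bounds=(LO,HI),x_scale=50,max_nfev=60)
        if np.abs(r.fun).max()<tol: best.append(r.x)
    return best
# meter pose at grasp, relative to tool
_Rg=np.array([[.033,.999,.023],[.819,-.04,.573],[.573,0,-.819]]);_pg=np.array([.5486,-.2492,.0405])
_M=np.c_[np.append(UX,0),np.append(UY,0),[0,0,1.]]
U,_,V=np.linalg.svd(_Rg);_Rg=U@V
RR=_Rg.T@_M; RP=_Rg.T@(Wc(0,-25,12)-_pg)      # meter in tool
def tool_from_meter(o,M): R=M@RR.T; return o-R@RP,R
def meter_lift(bx,bz,th):   # butt bottom edge at case bx,bz, pitch th (head up)
    M=_M@Ro.from_euler('y',th,degrees=True).as_matrix()
    return Wc(bx,-25,bz)-M@[.05,0,0],M
E
cat > s1.py <<'E'
from ik import *
for th in (0,14): o,M=meter_lift(50,12,th); print(M[:,0],tool_from_meter(o,M)[0])
p0,R0=tool_from_meter(*meter_lift(50,12,0))
p1,R1=tool_from_meter(*meter_lift(49,12.2,7)); plan(p1,R1,4,50,p0,R0)
p2,R2=tool_from_meter(*meter_lift(48,12.1,14)); plan(p2,R2,4,50,p1,R1)
a=np.radians(14);p3,R3=tool_from_meter(*meter_lift(48-36*np.cos(a),12.1+36*np.sin(a),14)); plan(p3,R3,6,50,p2,R2)
# stand search
BI=np.array([.546,.2135]);bang=109.3
seeds=[np.array([j1,45,85,j4,80,j6]) for j1 in(-90,-30,30) for j4 in(-60,0,90,180) for j6 in(-120,0,120)]
Z=np.array([0,0,1.])
def grasp2(o,M,a,s):  # tool from display side: z=Mz cos a + Mx sin a ; y=s*My
    z=M[:,2]*np.cos(np.radians(a))+M[:,0]*np.sin(np.radians(a)); y=s*M[:,1]
    R=np.c_[np.cross(y,z),y,z]; g=o+M@[-.018,0,.010]; return g-z*.003,R
np.set_printoptions(suppress=True,linewidth=150)
def show(n,p,R):
    q=ik(p,R,seeds); u=[]
    for k in q:
        if not any(np.abs(k-v).max()<2 for v in u): u.append(k)
    for k in u: print(n,k.round(0))
import sys
for head in(1,-1):
  ang=np.radians(bang if head==1 else bang+180); hx=np.array([np.cos(ang),np.sin(ang),0])
  M=np.c_[-hx,np.cross(-Z,-hx),-Z]; o=np.append(BI,.045+.034)
  for s in(1,-1): show(f"place head{head} s{s}",*grasp2(o,M,30,s))
for S in([.36,-.46],):
  for psi in range(-180,180,45):
    mz=np.array([np.cos(np.radians(psi)),np.sin(np.radians(psi)),0]);M=np.c_[-Z,np.cross(mz,-Z),mz]
    o=np.append(S,.05)
    show(f"{S} psi{psi} T1",*tool_from_meter(o,M))
    for s in(1,-1): show(f"    psi{psi} T2 s{s}",*grasp2(o,M,30,s))
E
time python3 s1.py
```

```text
[0.04187565 0.99912283 0.        ] [ 0.5486 -0.2492  0.0405]
[ 0.04063177  0.96944461 -0.2419219 ] [ 0.54897977 -0.24013906  0.05736023]
4 x: [ 1.8  0.  -1.5] [ 0.     -0.0305  0.    ] 50 |deg 1.7 mm 2.4
4 x: [ 1.8  0.  -1.4] [ 0.     -0.0305  0.    ] 50 |deg 1.7 mm 2.3
6 x: [-4.9 -0.  -3.4] [0. 0. 0.] 50 |deg 0.0 mm 6.0
place head1 s1 [  26.   46.   92.  -38.   53. -147.]
place head1 s-1 [ 26.  46.  92. -38.  53.  33.]
place head-1 s1 [ -5.  45.  93.  32.  59. -45.]
place head-1 s-1 [ -5.  45.  93.  32.  59. 135.]
[0.36, -0.46] psi-180 T1 [-91.  51. 113.  78.  57. 109.]
    psi-180 T2 s1 [-46.  62.  68. -39.  98.  56.]
    psi-180 T2 s-1 [ -46.   62.   68.  -39.   98. -124.]
[0.36, -0.46] psi-135 T1 [-84.  56.  83.  40.  85. 121.]
    psi-135 T2 s1 [-40.  56.  93. -69.  67.  56.]
    psi-135 T2 s-1 [ -40.   56.   93.  -69.   67. -124.]
[0.36, -0.46] psi-90 T1 [-71.  63.  59.  16. 111. 107.]
    psi-90 T2 s1 [-47.  55. 119. 226.  56.  85.]
    psi-90 T2 s-1 [-47.  55. 119. 226.  56. -95.]
[0.36, -0.46] psi-45 T1 [-57.  66.  51. -11. 117.  77.]
    psi-45 T2 s1 [-75.  58. 130. 152.  67.  85.]
    psi-45 T2 s-1 [-75.  58. 130. 152.  67. -95.]
[0.36, -0.46] psi0 T1 [-45.  61.  65. -36.  98.  55.]
    psi0 T2 s1 [-89.  54. 112.  83.  61. 106.]
    psi0 T2 s-1 [-89.  54. 112.  83.  61. -74.]
[0.36, -0.46] psi45 T1 [-37.  54.  92. -63.  66.  52.]
    psi45 T2 s1 [-83.  58.  84.  43.  86. 119.]
    psi45 T2 s-1 [-83.  58.  84.  43.  86. -61.]
[0.36, -0.46] psi90 T1 [-45.  52. 121. 230.  50.  83.]
    psi90 T2 s1 [-71.  64.  62.  18. 112. 107.]
    psi90 T2 s-1 [-71.  64.  62.  18. 112. -73.]
[0.36, -0.46] psi135 T1 [-77.  56. 134. 151.  64.  84.]
    psi135 T2 s1 [-58.  66.  55. -12. 118.  78.]
    psi135 T2 s-1 [ -58.   66.   55.  -12.  118. -102.]
real	1m32.284s
user	1m32.459s
sys	0m0.267s
```

```bash
python3 -m jog '1.8 0 -1.5 0 -0.0305 0 50;1.8 0 -1.5 0 -0.0305 0 50;1.8 0 -1.5 0 -0.0305 0 50;1.8 0 -1.5 0 -0.0305 0 50;1.8 0 -1.4 0 -0.0305 0 50;1.8 0 -1.4 0 -0.0305 0 50;1.8 0 -1.4 0 -0.0305 0 50;1.8 0 -1.4 0 -0.0305 0 50;0 0 0 0 0 0 50'
```

```text
time_s: 8.0
position: [0.549, -0.2419, 0.0577]
tcp_rot: [[0.036, 0.999, 0.015], [0.933, -0.039, 0.357], [0.357, 0.001, -0.934]]
force: [-0.0, 1.0, -2.1]
opening: 0.64
grasp_force: 30.0
```

```bash
python3 - <<'E'
from ik import *
p2,R2=tool_from_meter(*meter_lift(48,12.1,14));print(p2,R2.round(3).tolist())
a=np.radians(14);p3,R3=tool_from_meter(*meter_lift(48-36*np.cos(a),12.1+36*np.sin(a),14)); plan(p3,R3,6,50)
d=capture("wrist");cv2.imwrite("pics/w4.png",d["color"][:,:,::-1])
E
```

```text
[ 0.54889601 -0.24213731  0.05746023] [[0.038, 0.999, 0.014], [0.933, -0.04, 0.358], [0.358, -0.0, -0.934]]
6 x: [-5.  -0.  -3.4] [0.0001 0.0002 0.0002] 50 |deg 0.0 mm 6.0
```

View pics/w4.png

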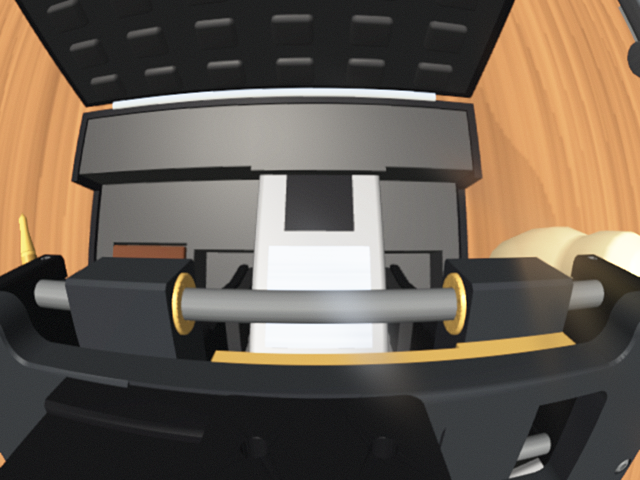

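The head has risen and the force is only the meter's weight, so it's free. Next I'll draw it out along its own axis, then lift.

```bash
python3 -m jog '-5 0 -3.4 0 0 0 50;-5 0 -3.4 0 0 0 50;-5 0 -3.4 0 0 0 50;-5 0 -3.4 0 0 0 50;-5 0 -3.4 0 0 0 50;-5 0 -3.4 0 0 0 50;0 0 0 0 0 0 50;5 0 -14 0 0 0 50;9 0 -23.4 0 0 0 50;9 0 -23.4 0 0 0 50;9 0 -23.4 0 0 0 50;9 0 -23.4 0 0 0 50'
cat > s2.py <<'E'
from ik import *
s=read_state();q=s["joint_positions"];print(q.round(1),s["position"],s["force"])
S=[.36,-.46];psi=np.radians(45);Z=np.array([0,0,1.])
mz=np.array([np.cos(psi),np.sin(psi),0]);M=np.c_[-Z,np.cross(mz,-Z),mz]
def check(p,R,n,p0,R0,q):
    # interpolated row path, with limits
    r=Ro.from_matrix(R0.T@R).as_rotvec()/n;dR=Ro.from_rotvec(r).as_matrix()
    t=np.linalg.solve(sum(np.linalg.matrix_power(dR,k) for k in range(n)),R0.T@(p-p0))
    P,Q=p0,R0; 
    for k in range(n):
        P=P+Q@t;Q=Q@dR;b=ik(P,Q,[q])
        if not b: print("no ik",k);return q
        if k%4==3 or np.abs(b[0]-q).max()>14: print(k,b[0].round(0),"dq",np.abs(b[0]-q).max().round(1),"z",P[2].round(3))
        q=b[0]
    return q
if __name__=="__main__":
    top=np.array([*S,.05+.18]);pa,Ra=tool_from_meter(top,M)
    p0,R0=s["position"],s["tcp_rot"]
    # way: straight to a mid point away from case
    for n in (14,18): plan(pa,Ra,n,50); check(pa,Ra,n,p0,R0,q)
    pb,Rb=tool_from_meter(np.array([*S,.052]),M); print("stand",pb,Rb.round(3).tolist())
E
python3 s2.py
```

```text
time_s: 9.55
position: [0.5473, -0.2771, 0.1827]
tcp_rot: [[0.037, 0.999, 0.014], [0.933, -0.039, 0.358], [0.358, 0.0, -0.934]]
force: [1.2, 0.6, -2.0]
opening: 0.64
grasp_force: 30.0
[-44.5  38.3  80.5  15.9  76.2 -48.1] [ 0.54727841 -0.27714858  0.18274758] [ 1.2286775   0.60071394 -2.04371831]
14 x: [-17.4  -7.7  -0.5] [ 0.0169 -0.09    0.0547] 50 |deg 6.1 mm 19.1
3 [-43.  36.  84.  -4.  65. -27.] dq 5.8 z 0.17
7 [-41.  36.  87. -27.  62.  -1.] dq 6.7 z 0.186
11 [-38.  36.  89. -49.  69.  24.] dq 5.9 z 0.226
18 x: [-13.6  -5.9  -0.2] [ 0.0131 -0.07    0.0425] 50 |deg 4.8 mm 14.8
3 [-43.  37.  83.   1.  67. -33.] dq 4.3 z 0.17
7 [-42.  36.  85. -16.  62. -13.] dq 5.1 z 0.176
11 [-40.  36.  87. -35.  63.   8.] dq 5.1 z 0.197
15 [-38.  37.  89. -51.  70.  27.] dq 4.5 z 0.232
stand [ 0.38062756 -0.44032248  0.07519221] [[0.404, 0.707, -0.58], [0.406, -0.707, -0.579], [-0.819, -0.002, -0.573]]
```

```bash
python3 -m jog '-17.4 -7.7 -0.5 0.017 -0.09 0.0547 50;-17.4 -7.7 -0.5 0.017 -0.09 0.0547 50;-17.4 -7.7 -0.5 0.017 -0.09 0.0547 50;-17.4 -7.7 -0.5 0.017 -0.09 0.0547 50;-17.4 -7.7 -0.5 0.017 -0.09 0.0547 50;-17.4 -7.7 -0.5 0.017 -0.09 0.0547 50;-17.4 -7.7 -0.5 0.017 -0.09 0.0547 50;-17.4 -7.7 -0.5 0.017 -0.09 0.0547 50;-17.4 -7.7 -0.5 0.017 -0.09 0.0547 50;-17.4 -7.7 -0.5 0.017 -0.09 0.0547 50;-17.4 -7.7 -0.5 0.017 -0.09 0.0547 50;-17.4 -7.7 -0.5 0.017 -0.09 0.0547 50'
python3 -m jog '-17.4 -7.7 -0.5 0.017 -0.09 0.0547 50;-17.4 -7.7 -0.5 0.017 -0.09 0.0547 50;0 0 0 0 0 0 50;0 0 0 0 0 0 50'
python3 - <<'E'
from s2 import *
np.set_printoptions(suppress=True)
pb,Rb=tool_from_meter(np.array([*S,.052+.03]),M);plan(pb,Rb,6,50);check(pb,Rb,6,s["position"],s["tcp_rot"],q)
c,d=capture("top"),capture("scene");im=np.hstack([d["color"][130:430,0:400],c["color"][150:450,300:640]])[:,:,::-1]
cv2.imwrite("pics/s5.png",im)
E
```

```text
time_s: 11.05
position: [0.4061, -0.4317, 0.2261]
tcp_rot: [[0.421, 0.768, -0.483], [0.576, -0.638, -0.511], [-0.701, -0.063, -0.71]]
force: [-0.1, -0.2, -4.1]
opening: 0.645
grasp_force: 30.0
time_s: 11.55
position: [0.3813, -0.4401, 0.252]
tcp_rot: [[0.405, 0.706, -0.58], [0.408, -0.708, -0.577], [-0.818, -0.003, -0.575]]
force: [-0.7, 0.3, -2.3]
opening: 0.64
grasp_force: 30.0
[-37.3  37.4  89.5 -57.   75.2  34.8] [ 0.38132543 -0.44011749  0.25195321] [-0.66083575  0.2771815  -2.34385433]
6 x: [20.   0.  14.1] [-0.0003 -0.0004  0.0001] 50 |deg 0.0 mm 24.5
3 [-37.  46.  92. -60.  69.  45.] dq 2.4 z 0.154
```

View pics/s5.png

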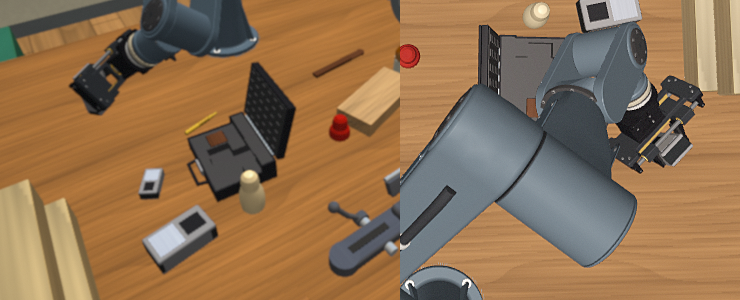

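The pocket is empty, the meter is held upright over bare bench, and everything else is undisturbed. Lower it.

```bash
python3 -m jog '20 0 14.1 0 0 0 50;20 0 14.1 0 0 0 50;20 0 14.1 0 0 0 50;20 0 14.1 0 0 0 50;20 0 14.1 0 0 0 50;20 0 14.1 0 0 0 50;8 0 5.7 0 0 0 50;8 0 5.7 0 0 0 50;4 0 2.8 0 0 0 50;0 0 0 0 0 0 50;0 0 0 0 0 0 50'
python3 - <<'E'
from s2 import *
pb,Rb=tool_from_meter(np.array([*S,.050]),M);plan(pb,Rb,5,50);print(s["position"],s["force"])
E
```

```text
time_s: 13.02
position: [0.3803, -0.4407, 0.0811]
tcp_rot: [[0.404, 0.706, -0.581], [0.406, -0.708, -0.578], [-0.82, -0.002, -0.573]]
force: [0.3, 0.2, -1.8]
opening: 0.636
grasp_force: 30.0
[-37.4  52.8  92.  -62.6  66.1  51.2] [ 0.3802726  -0.44073033  0.08113192] [ 0.25072522  0.2376407  -1.79738109]
5 x: [ 1.4 -0.   0.8] [-0.0003  0.     -0.    ] 50 |deg 0.0 mm 1.6
[ 0.3802726  -0.44073033  0.08113192] [ 0.25072522  0.2376407  -1.79738109]
```

```bash
python3 -m jog '1.5 0 1 0 0 0 50;1.5 0 1 0 0 0 50;1.5 0 1 0 0 0 50;0.8 0 0.6 0 0 0 50;0 0 0 0 0 0 50'; python3 -m jog '0.4 0 0.3 0 0 0 50;0.4 0 0.3 0 0 0 50;0 0 0 0 0 0 50'
```

```text
time_s: 13.65
position: [0.38, -0.4405, 0.0747]
tcp_rot: [[0.403, 0.706, -0.582], [0.406, -0.708, -0.578], [-0.82, -0.003, -0.572]]
force: [0.5, 1.9, 1.8]
opening: 0.645
grasp_force: 30.0
time_s: 14.02
position: [0.3801, -0.4405, 0.0747]
tcp_rot: [[0.402, 0.706, -0.582], [0.405, -0.708, -0.579], [-0.821, -0.003, -0.571]]
force: [1.2, 3.2, 7.2]
opening: 0.641
grasp_force: 30.0
```

Contact is at the expected height. Release, then back off along the tool axis.

```bash
python3 -m jog '-0.4 0 -0.3 0 0 0 50;0 0 0 0 0 0 58;0 0 0 0 0 0 62;0 0 0 0 0 0 70;0 0 0 0 0 0 87;0 0 0 0 0 0 87;0 0 0 0 0 0 87'; python3 -m jog '0 0 -10 0 0 0 87;0 0 -20 0 0 0 87;0 0 -25 0 0 0 87;0 0 -25 0 0 0 87;0 0 -25 0 0 0 87;0 0 -25 0 0 0 87;0 0 0 0 0 0 87'
cat > s3.py <<'E'
from s2 import *
def grasp2(o,M,a,s,gx=-.018,gz=.010):
    z=M[:,2]*np.cos(np.radians(a))+M[:,0]*np.sin(np.radians(a)); y=s*M[:,1]
    return o+M@[gx,0,gz]-z*.003, np.c_[np.cross(y,z),y,z]
E
python3 - <<'E'
from s3 import *
print(q.round(1),s["position"])
d=capture("wrist");cv2.imwrite("pics/w6.png",d["color"][:,:,::-1])
for c in("wrist","scene","top"):
    capture(c)
    for n in("meter","sensor"):print(c,n,[(np.round(r["at"],4).tolist(),round(r["conf"],2)) for r in (place_of(c,n)+find_in(c,n))])
o=np.array([*S,.05])
for sg in(1,-1):
    p,R=grasp2(o,M,30,sg);print(sg,p,ik(p,R,[np.array([-83,58,84,43,86,119 if sg==1 else -61])]))
E
```

```text
time_s: 14.9
position: [0.38, -0.4404, 0.0735]
tcp_rot: [[0.404, 0.706, -0.582], [0.407, -0.708, -0.577], [-0.819, -0.004, -0.573]]
force: [-0.2, 0.9, 0.7]
opening: 0.981
grasp_force: 0.0
time_s: 15.78
position: [0.4585, -0.364, 0.1501]
tcp_rot: [[0.406, 0.709, -0.577], [0.407, -0.705, -0.581], [-0.819, 0.001, -0.574]]
force: [0.6, 0.0, -0.3]
opening: 1.004
grasp_force: 0.0
[-27.6  48.3  85.3 -53.3  77.3  44.9] [ 0.45846569 -0.36404294  0.15005189] [ 0.55822039  0.04295094 -0.31296197]
[-27.6  48.3  85.3 -53.3  77.3  44.9] [ 0.45846569 -0.36404294  0.15005189]
wrist meter [([0.4988, -0.412, -0.0019], 0.65), ([0.3569, -0.4635, 0.0479], 0.62), ([0.5054, -0.4029, 0.0287], 0.9), ([0.3801, -0.4379, 0.0585], 0.89), ([0.4413, -0.2717, 0.0353], 0.44)]
wrist sensor [([0.3842, -0.4356, 0.0479], 0.84), ([0.4941, -0.4152, 0.025], 0.82), ([0.3822, -0.4385, 0.0582], 0.85), ([0.5009, -0.4057, 0.0244], 0.6)]
scene meter [([0.6818, -0.4104, -0.0019], 0.84), ([0.3587, -0.4629, 0.0514], 0.66), ([0.4946, -0.4117, 0.0069], 0.57), ([0.3843, -0.452, 0.0678], 0.9), ([0.6979, -0.4115, 0.0412], 0.81), ([0.508
[... 339 characters left out ...]
-0.4131, 0.0001], 0.81), ([0.3587, -0.4612, 0.0452], 0.63), ([0.3686, -0.4379, 0.0977], 0.93), ([0.484, -0.4097, 0.0254], 0.92), ([0.6765, -0.4023, 0.044], 0.76)]
top sensor [([0.6828, -0.4071, 0.0419], 0.93), ([0.3835, -0.4392, 0.0466], 0.91), ([0.4985, -0.413, 0.0314], 0.75), ([0.4874, -0.4078, 0.0268], 0.89), ([0.6793, -0.4054, 0.0423], 0.79), ([0.3719, -0.4416, 0.0962], 0.61), ([0.4345, 0.0648, 0.0005], 0.57)]
1 [ 0.36523395 -0.45476605  0.0695    ] [array([-82.76372243,  57.5108558 ,  84.4542554 ,  43.32800669,
        86.1559278 , 119.22131622])]
-1 [ 0.36523395 -0.45476605  0.0695    ] [array([-82.76372243,  57.5108558 ,  84.4542554 ,  43.32800669,
        86.1559278 , -60.77868378])]
```

View pics/w6.png

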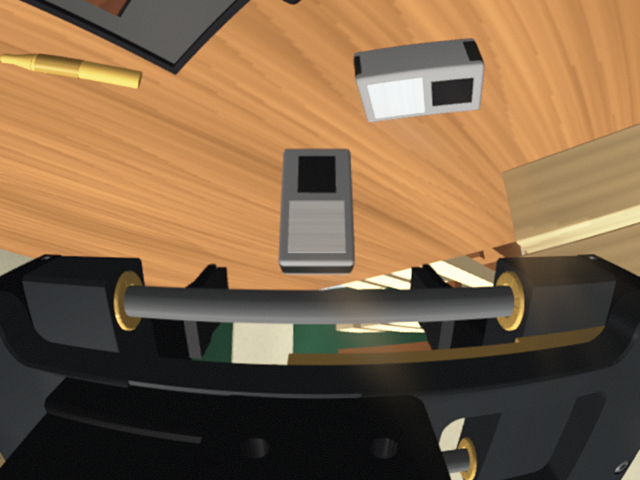

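The meter stands square and upright at (317,210); the smaller meter is the one at (425,80). I'll regrasp from the display side with the tool 15° below horizontal, and check the path.

```bash
cat > s4.py <<'E'
from s3 import *
O=np.array([.3588,-.4614,.05]);A=15
T2p,T2R=grasp2(O,M,A,-1,-.018,.009)
V=(np.array([.3588,-.4614,.30]),toolR(-45,0))
P=(T2p-T2R[:,2]*.1,T2R)
BI=np.array([.546,.2135]);h_=np.radians(109.3);hx=np.array([np.cos(h_),np.sin(h_),0])
MP=np.c_[-hx,np.cross(-Z,-hx),-Z]
PL=grasp2(np.append(BI,.079),MP,A,-1,-.018,.009)
E
python3 - <<'E'
from s4 import *
np.set_printoptions(suppress=True,linewidth=150)
plan(*V,8,87);q1=check(*V,8,s["position"],s["tcp_rot"],q)
plan(*P,10,87,*V);q2=check(*P,10,*V,q1)
plan(T2p,T2R,8,87,*P);q3=check(T2p,T2R,8,*P,q2);print(q3,T2p,T2R)
print(ik(*PL,[np.array([26,46,92,-38,53,33])]),PL)
E
```

```text
[-27.8  48.4  85.5 -53.3  77.2  44.9] [ 0.45562602 -0.36543266  0.14805882] [-0.09802081  0.2463705  -0.09078462]
8 x: [-25.3  -0.1  -7.8] [-0.0005  0.1201  0.    ] 87 |deg 6.9 mm 26.5
3 [-42.  31.  88. -30.  66.  17.] dq 8.3 z 0.241
7 [-63.  24.  84.   0.  72. -18.] dq 8.2 z 0.3
10 x: [-20.3  -0.   12.9] [-0.      0.1309  0.    ] 87 |deg 7.5 mm 24.1
3 [-81.  35.  82.  24.  83. -43.] dq 5.0 z 0.234
7 [-89.  54.  76.  39.  99. -56.] dq 5.1 z 0.142
8 x: [ 0.  -0.  12.5] [0. 0. 0.] 87 |deg 0.0 mm 12.5
3 [-88.  64.  77.  46. 103. -62.] dq 1.1 z 0.082
7 [-85.  64.  80.  49.  98. -63.] dq 1.0 z 0.069
[-84.89819228  64.43802945  80.33872659  48.50911013  98.39015574 -63.43122663] [ 0.36311492 -0.45708508  0.06877646] [[ 0.1830127   0.70710678  0.6830127 ]
 [ 0.1830127  -0.70710678  0.6830127 ]
 [ 0.96592583 -0.         -0.25881905]]
[array([ 19.51017202,  42.44986373,  93.65138125, -21.10852434,  45.94447254,  15.24350482])] (array([0.53979411, 0.23122124, 0.07289778]), array([[-0.31925239,  0.94380095,  0.08554342],
       [ 0.91164171,  0.33051439, -0.24427366],
       [-0.25881905, -0.        , -0.96592583]]))
```

```bash
python3 -m jog '-25.3 0 -7.8 0 0.12 0 87;-25.3 0 -7.8 0 0.12 0 87;-25.3 0 -7.8 0 0.12 0 87;-25.3 0 -7.8 0 0.12 0 87;-25.3 0 -7.8 0 0.12 0 87;-25.3 0 -7.8 0 0.12 0 87;-25.3 0 -7.8 0 0.12 0 87;-25.3 0 -7.8 0 0.12 0 87;0 0 0 0 0 0 87'
python3 -m jog '-20.3 0 12.9 0 0.131 0 87;-20.3 0 12.9 0 0.131 0 87;-20.3 0 12.9 0 0.131 0 87;-20.3 0 12.9 0 0.131 0 87;-20.3 0 12.9 0 0.131 0 87;-20.3 0 12.9 0 0.131 0 87;-20.3 0 12.9 0 0.131 0 87;-20.3 0 12.9 0 0.131 0 87;-20.3 0 12.9 0 0.131 0 87;-20.3 0 12.9 0 0.131 0 87;0 0 0 0 0 0 87;0 0 0 0 0 0 87'
python3 - <<'E'
from s4 import *
plan(T2p,T2R,8,87)
d=capture("wrist");cv2.imwrite("pics/w7.png",d["color"][:,:,::-1])
print([(np.round(r["at"],4).tolist(),round(r["conf"],2)) for r in place_of("wrist","meter")])
K=d["camera_matrix"];print("expected head-top corners px",[proj(d,O+M@[-.05,y,0],True).round(0).tolist() for y in(-.028,.028)])
E
```

```text
time_s: 17.7
position: [0.3572, -0.4651, 0.3012]
tcp_rot: [[0.712, 0.702, -0.002], [0.702, -0.712, -0.001], [-0.002, -0.001, -1.0]]
force: [-0.0, 0.7, 0.3]
opening: 0.997
grasp_force: 0.0
time_s: 19.2
position: [0.2959, -0.5251, 0.0961]
tcp_rot: [[0.186, 0.707, 0.682], [0.182, -0.707, 0.684], [0.966, -0.003, -0.26]]
force: [-0.1, -0.7, 0.3]
opening: 0.998
grasp_force: 0.0
[-90.7  64.1  72.1  44.8 106.9 -59.5] [ 0.29591525 -0.52508055  0.09610074] [-0.07727779 -0.65183397  0.34091376]
8 x: [-0.2 -0.1 12.4] [-0.0001  0.0001 -0.0003] 87 |deg 0.0 mm 12.4
[([0.3555, -0.4604, 0.0525], 0.94), ([0.6811, -0.4088, 0.0009], 0.94), ([0.5004, -0.4127, 0.0003], 0.9)]
expected head-top corners px [[364.0, 206.0], [273.0, 206.0]]
```

View pics/w7.png

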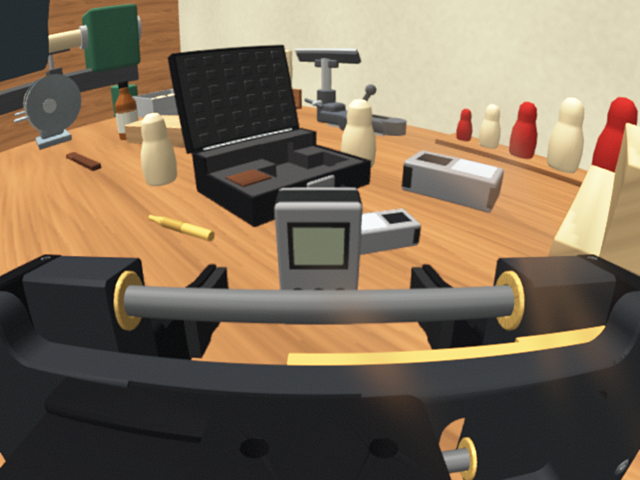

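The display faces the gripper, the meter's edges (276–361, row 204) agree with the prediction, and it is centred. Close in and grip.

```bash
python3 -m jog '-0.2 0 12.4 0 0 0 87;-0.2 0 12.4 0 0 0 87;-0.2 0 12.4 0 0 0 87;-0.2 0 12.4 0 0 0 87;-0.2 0 12.4 0 0 0 87;-0.2 0 12.4 0 0 0 87;-0.2 0 12.4 0 0 0 87;-0.2 0 12.4 0 0 0 87;0 0 0 0 0 0 87;0 0 0 0 0 0 87'
python3 -m jog '0 0 0 0 0 0 70;0 0 0 0 0 0 62;0 0 0 0 0 0 50;0 0 0 0 0 0 50;0 0 0 0 0 0 50;0 0 0 0 0 0 50'
python3 - <<'E'
from s4 import *
plan(T2p,T2R,1,50)
for c in("scene","top"):
    capture(c);print([(np.round(r["at"],4).tolist(),round(r["conf"],2)) for r in place_of(c,"meter")])
# billet precise: top cam, per-edge rectified
d=capture("top")
E
```

```text
time_s: 20.55
position: [0.3626, -0.4581, 0.0679]
tcp_rot: [[0.185, 0.706, 0.683], [0.181, -0.708, 0.683], [0.966, -0.003, -0.259]]
force: [-0.4, -0.8, -0.0]
opening: 0.997
grasp_force: 0.0
time_s: 21.3
position: [0.3626, -0.4579, 0.0679]
tcp_rot: [[0.185, 0.706, 0.683], [0.18, -0.708, 0.683], [0.966, -0.003, -0.258]]
force: [-0.9, -1.1, -0.1]
opening: 0.641
grasp_force: 30.0
[-85.   64.5  80.2  48.5  98.4 -63.2] [ 0.36255806 -0.45793055  0.06792165] [-0.87629076 -1.1254651  -0.1497192 ]
1 x: [ 1.1 -0.2  0.7] [ 0.0005 -0.0005 -0.0035] 50 |deg 0.2 mm 1.3
[([0.6816, -0.4085, 0.0006], 0.78), ([0.3572, -0.4602, 0.0503], 0.65), ([0.5487, -0.2283, 0.0084], 0.63)]
[([0.4957, -0.4146, 0.0013], 0.95), ([0.3589, -0.4645, 0.0488], 0.84)]
```

```bash
python3 -m jog '5 0 -1.4 0 0 0 50;15 0 -4 0 0 0 50;29 0 -7.8 0 0 0 50;29 0 -7.8 0 0 0 50;29 0 -7.8 0 0 0 50;29 0 -7.8 0 0 0 50;29 0 -7.8 0 0 0 50;29 0 -7.8 0 0 0 50;29 0 -7.8 0 0 0 50;29 0 -7.8 0 0 0 50;20 0 -5.4 0 0 0 50;0 0 0 0 0 0 50'
python3 - <<'E'
from s4 import *
np.set_printoptions(suppress=True,linewidth=150)
w=(PL[0]+[0,0,.25],PL[1])
for n in(20,24): plan(*w,n,50); check(*w,n,s["position"],s["tcp_rot"],q)
E
```

```text
time_s: 23.05
position: [0.363, -0.4587, 0.351]
tcp_rot: [[0.185, 0.706, 0.683], [0.184, -0.708, 0.682], [0.965, -0.001, -0.261]]
force: [1.0, -0.8, -3.0]
opening: 0.64
grasp_force: 30.0
[-84.9  40.7  79.5  54.1 113.9 -43.4] [ 0.3630142  -0.45872289  0.35101499] [ 1.02817074 -0.80431369 -2.96275562]
20 x: [34.1 -0.8 23.3] [ 0.0308 -0.0694 -0.0535] 50 |deg 5.3 mm 41.3
3 [-72.  26.  79.  49. 108. -41.] dq 3.6 z 0.444
7 [-54.  14.  80.  39.  99. -36.] dq 5.1 z 0.491
11 [-29.   9.  80.  24.  87. -26.] dq 6.7 z 0.484
15 [ -2.  13.  81.   3.  78. -11.] dq 6.4 z 0.426
19 [ 20.  24.  81. -16.  75.   4.] dq 4.8 z 0.323
24 x: [28.6 -0.5 19.2] [ 0.0257 -0.0578 -0.0446] 50 |deg 4.4 mm 34.4
3 [-74.  28.  79.  50. 109. -42.] dq 3.0 z 0.431
7 [-60.  18.  79.  43. 102. -39.] dq 3.8 z 0.481
11 [-42.  11.  80.  32.  93. -32.] dq 5.0 z 0.494
15 [-20.  10.  80.  17.  84. -21.] dq 5.7 z 0.471
19 [ 2. 15. 81. -0. 77. -8.] dq 5.1 z 0.412
23 [ 20.  24.  81. -16.  75.   4.] dq 4.0 z 0.323
```

```bash
python3 -m jog '34.1 -0.8 23.3 0.0308 -0.0694 -0.0535 50;34.1 -0.8 23.3 0.0308 -0.0694 -0.0535 50;34.1 -0.8 23.3 0.0308 -0.0694 -0.0535 50;34.1 -0.8 23.3 0.0308 -0.0694 -0.0535 50;34.1 -0.8 23.3 0.0308 -0.0694 -0.0535 50;34.1 -0.8 23.3 0.0308 -0.0694 -0.0535 50;34.1 -0.8 23.3 0.0308 -0.0694 -0.0535 50;34.1 -0.8 23.3 0.0308 -0.0694 -0.0535 50;34.1 -0.8 23.3 0.0308 -0.0694 -0.0535 50;34.1 -0.8 23.3 0.0308 -0.0694 -0.0535 50'
python3 -m jog '34.1 -0.8 23.3 0.0308 -0.0694 -0.0535 50;34.1 -0.8 23.3 0.0308 -0.0694 -0.0535 50;34.1 -0.8 23.3 0.0308 -0.0694 -0.0535 50;34.1 -0.8 23.3 0.0308 -0.0694 -0.0535 50;34.1 -0.8 23.3 0.0308 -0.0694 -0.0535 50;34.1 -0.8 23.3 0.0308 -0.0694 -0.0535 50;34.1 -0.8 23.3 0.0308 -0.0694 -0.0535 50;34.1 -0.8 23.3 0.0308 -0.0694 -0.0535 50;34.1 -0.8 23.3 0.0308 -0.0694 -0.0535 50;34.1 -0.8 23.3 0.0308 -0.0694 -0.0535 50;0 0 0 0 0 0 50;0 0 0 0 0 0 50'
python3 - <<'E'
from s4 import *
w=(PL[0]+[0,0,.25],PL[1]);plan(*w,2,50)
d=capture("wrist");im=d["color"][:,:,::-1].copy()
print([(np.round(r["at"],4).tolist(),round(r["conf"],2)) for r in place_of("wrist","billet")+place_of("wrist","meter")+place_of("wrist","lacquer")])
cy=np.array([-hx[1],hx[0],0])
for z,c in((.045,(0,0,255)),):
    Q=np.array([proj(d,np.append(BI,z)+hx*a*.12+cy*b*.055,True) for a,b in((1,1),(1,-1),(-1,-1),(-1,1))]).astype(int)
    cv2.polylines(im,[Q],True,c,1);print(Q.tolist())
cv2.imwrite("pics/w8.png",im)
E
```

```text
time_s: 24.3
position: [0.5341, -0.1276, 0.4919]
tcp_rot: [[0.08, 0.949, 0.306], [0.869, -0.216, 0.444], [0.488, 0.23, -0.842]]
force: [0.6, 0.2, -2.8]
opening: 0.643
grasp_force: 30.0
time_s: 25.8
position: [0.5398, 0.2309, 0.3217]
tcp_rot: [[-0.319, 0.944, 0.082], [0.912, 0.33, -0.242], [-0.256, -0.002, -0.967]]
force: [0.7, -0.5, -1.4]
opening: 0.646
grasp_force: 30.0
[ 19.4  24.1  81.5 -15.3  75.1   4.2] [0.53978495 0.23087833 0.32166073] [ 0.65760286 -0.54912345 -1.39722201]
2 x: [-0.   0.1 -0.6] [-0.0012 -0.0017 -0.    ] 50 |deg 0.1 mm 0.6
[([0.5504, 0.2135, 0.0008], 0.65), ([0.5425, 0.2149, 0.3234], 0.55), ([0.4837, 0.363, 0.003], 0.91)]
[[266, 47], [373, 47], [364, 249], [275, 249]]
```

View pics/w8.png

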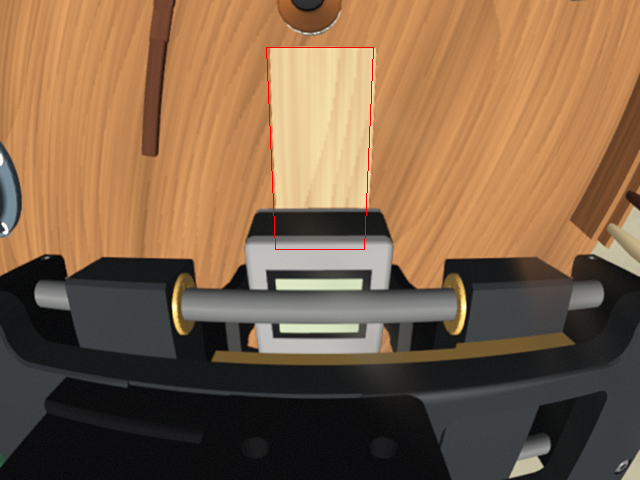

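The red prediction matches the billet's visible outline, with the far end at row 47 and sides 267–374. The display faces up and the bottle is clear. Descend.

```bash
python3 -m jog '6.7 0 25.1 0 0 0 50;6.7 0 25.1 0 0 0 50;6.7 0 25.1 0 0 0 50;6.7 0 25.1 0 0 0 50;6.7 0 25.1 0 0 0 50;6.7 0 25.1 0 0 0 50;6.7 0 25.1 0 0 0 50;4 0 15 0 0 0 50;4 0 15 0 0 0 50;2 0 7.5 0 0 0 50;0 0 0 0 0 0 50;0 0 0 0 0 0 50'
python3 - <<'E'
from s4 import *
plan(*PL,10,50)
E
```

```text
time_s: 27.5
position: [0.5407, 0.2317, 0.1027]
tcp_rot: [[-0.318, 0.944, 0.086], [0.913, 0.33, -0.241], [-0.256, 0.002, -0.967]]
force: [-0.4, 0.2, -2.5]
opening: 0.641
grasp_force: 30.0
[ 19.5  39.8  92.9 -19.8  49.   13.5] [0.54072348 0.23174722 0.10271434] [-0.36091265  0.16257279 -2.4655536 ]
10 x: [ 0.7 -0.1  2.9] [ 0.0002 -0.0003 -0.0001] 50 |deg 0.0 mm 3.0
```

```bash
python3 -m jog '0.7 -0.1 3 0 0 0 50;0.7 -0.1 3 0 0 0 50;0.7 -0.1 3 0 0 0 50;0.7 -0.1 3 0 0 0 50;0.7 -0.1 3 0 0 0 50;0.7 -0.1 3 0 0 0 50;0.7 -0.1 3 0 0 0 50;0.5 -0.1 2 0 0 0 50;0 0 0 0 0 0 50;0 0 0 0 0 0 50'
python3 - <<'E'
from s4 import *
plan(*PL,4,50)
d=capture("scene");im=cv2.resize(d["color"][150:290,290:450,::-1],(800,600)[:1]*0 or (686,600),interpolation=cv2.INTER_CUBIC);cv2.imwrite("pics/s9.png",im)
E
```

```text
time_s: 28.75
position: [0.5398, 0.2307, 0.0785]
tcp_rot: [[-0.319, 0.944, 0.085], [0.913, 0.33, -0.241], [-0.256, 0.001, -0.967]]
force: [0.3, 0.4, -2.4]
opening: 0.641
grasp_force: 30.0
[ 19.4  41.9  93.6 -20.7  46.4  14.7] [0.53976746 0.23066286 0.07853719] [ 0.30566872  0.39152772 -2.43237311]
4 x: [0.5 0.1 1.3] [ 0.0001 -0.0008 -0.0002] 50 |deg 0.0 mm 1.4
```

```bash
python3 -m jog '0.2 0 0.9 0 0 0 50;0.2 0 0.9 0 0 0 50;0.2 0 0.9 0 0 0 50;0 0 0 0 0 0 50'; python3 -m jog '0.2 0 0.7 0 0 0 50;0.2 0 0.7 0 0 0 50;0 0 0 0 0 0 50'
```

```text
time_s: 29.3
position: [0.5397, 0.2305, 0.0756]
tcp_rot: [[-0.319, 0.944, 0.085], [0.913, 0.33, -0.241], [-0.256, 0.0, -0.967]]
force: [-0.5, -0.7, -2.0]
opening: 0.641
grasp_force: 30.0
time_s: 29.68
position: [0.5397, 0.2306, 0.0754]
tcp_rot: [[-0.319, 0.944, 0.085], [0.913, 0.33, -0.242], [-0.257, 0.001, -0.967]]
force: [-2.2, 0.8, 5.0]
opening: 0.638
grasp_force: 30.0
```

View pics/s9.png

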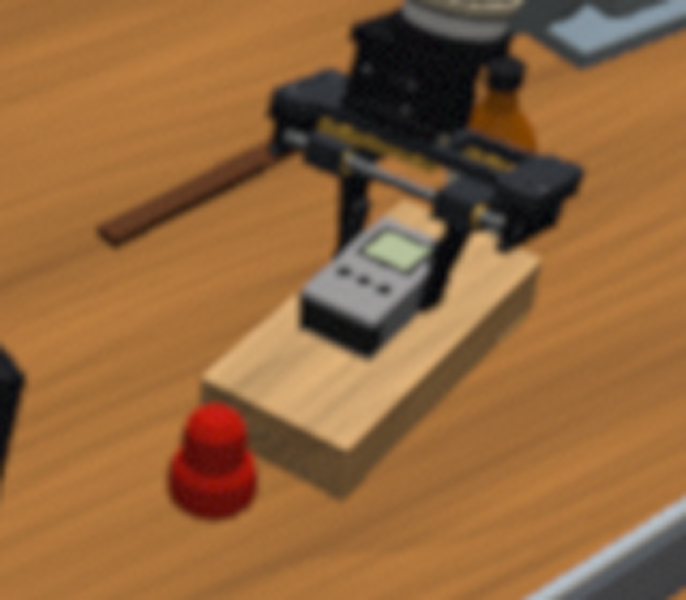

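Contact is gentle at the expected height (about 7 N), and the scene view shows the display up on the middle of the billet. Release and withdraw.

```bash
python3 -m jog '0 0 -0.3 0 0 0 50;0 0 0 0 0 0 58;0 0 0 0 0 0 62;0 0 0 0 0 0 72;0 0 0 0 0 0 87;0 0 0 0 0 0 87;0 0 0 0 0 0 87'; python3 -m jog '0 0 -5 0 0 0 87;0 0 -15 0 0 0 87;0 0 -25 0 0 0 87;0 0 -30 0 0 0 87;0 0 -30 0 0 0 87;0 0 -30 0 0 0 87;0 0 -30 0 0 0 87;0 0 -30 0 0 0 87;0 0 0 0 0 0 87;0 0 0 0 0 0 87'
python3 - <<'E'
from s4 import *
ds=capture("scene")
print("scene",[(n,np.round(r["at"],4).tolist(),round(r["conf"],2)) for n in("meter","billet","lacquer","dolltop") for r in place_of("scene",n)[:3]])
d=capture("wrist")
print("wrist",[(n,np.round(r["at"],4).tolist(),round(r["conf"],2)) for n in("meter","billet") for r in place_of("wrist",n)[:2]])
t=capture("top")
a=ds["color"][150:290,290:450];b=d["color"][0:360,140:500]
o=np.zeros((400,800,3),np.uint8);o[:350,:400]=cv2.resize(a,(400,350));o[:400,400:]=cv2.resize(b,(400,400))
cv2.imwrite("pics/f10.png",o[:,:,::-1])
E
```

```text
time_s: 30.55
position: [0.5397, 0.2306, 0.0745]
tcp_rot: [[-0.319, 0.944, 0.085], [0.913, 0.33, -0.241], [-0.256, 0.0, -0.967]]
force: [0.7, 0.2, 0.4]
opening: 0.988
grasp_force: 0.0
time_s: 31.8
position: [0.5225, 0.2775, 0.2629]
tcp_rot: [[-0.319, 0.944, 0.084], [0.913, 0.33, -0.242], [-0.256, -0.0, -0.967]]
force: [-0.1, -0.2, -0.4]
opening: 0.998
grasp_force: 0.0
[ 24.2  28.3  84.2 -15.8  69.6  10.8] [0.52251253 0.27752773 0.26288071] [-0.06940493 -0.15562562 -0.41867536]
scene [('meter', [0.6824, -0.41, -0.0008], 0.93), ('meter', [0.5475, 0.2143, 0.0796], 0.92), ('meter', [0.4961, -0.4107, 0.0025], 0.77), ('billet', [0.5483, 0.2128, 0.002], 0.92), ('billet', [0.4592, -0.2299, 0.0163], 0.22), ('lacquer', [0.4819, 0.36, 0.0009], 0.91), ('dolltop', [0.5851, 0.0565, -0.0034], 0.87)]
wrist [('meter', [0.5435, 0.2117, 0.0762], 0.82)]
```

View pics/f10.png

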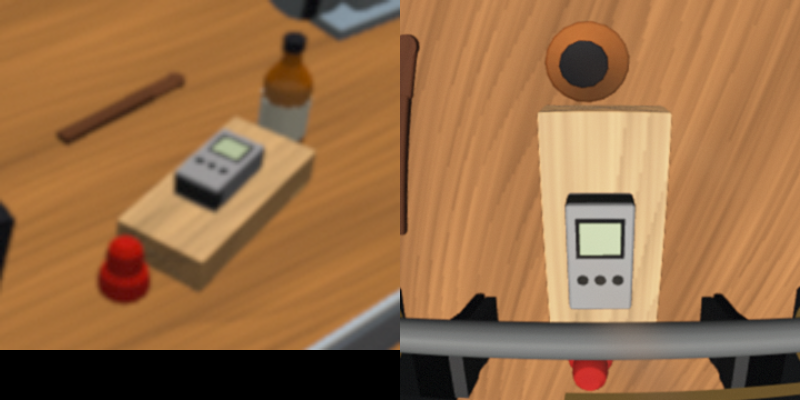

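The meter lies flat on the billet with its display up, lengthwise and centred to about 3 mm. The bottle, doll top and billet haven't moved.

```bash
python3 -c "
from rig import *
print(hand_in())"
```

```text
the job is handed in; nothing more can be done
None
```

The moisture meter is out of its case, turned over and lying plate down, display up, lengthwise along the middle of the billet (about 3 mm off centre). The gripper is clear of it, the billet is where it was, and the job was handed in at about 32 s; the hand-in returned no verdict.

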